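# Seat a specimen carrier in the light stage

## Robot

A 7-joint arm with a two-finger parallel gripper is mounted at the origin on the work surface. World frame = base frame: x ahead of the robot, y to its left, z up, the work surface at z = 0. Lengths are in m, angles in rad, forces in N, time in s.
With the tool pointing down it reaches from about 0.4 to 0.85 m from the base axis. Payload 10.4 kg.
Tool frame: the origin (TCP) lies midway between the tips of the shut fingers; the grasp point (between the pads) lies 19 mm behind it (manip.pinch_z is the distance from the TCP to the grasp point, in m); y points along the fingers, x is the direction in which the jaws open and shut, and the axes are right-handed (so a half turn about y gives the same grasp; the last joint's range is limited). The gripper opens to 85 mm and grips with 20 to 120 N. Pads are 22 mm wide; open, the fingers measure 114 mm over their backs; the gripper's body (76 mm by 85 mm) begins 54 mm behind the grasp point. The pads swing forward as they close: fully open they stand 13 mm farther back than shut.
Start: joints at [-1.334, 0.332, -0.065, 1.46, 0.022, 1.35, -0.088], TCP at [0.161, 0.604, 0.231] pointing down, gripper open.
Joint ranges: [-2.6, 2.6], [-0.5, 2.12], [-1.47, 1.34], [0.16, 2.42], [-1.27, 4.41], [0.06, 2.06], [-2.6, 2.6]. Speed limits (rad/s): [2.22, 2.22, 2.79, 2.79, 3.14, 3.14, 3.14].

## Interface

Orientations are given as a unit quaternion [x, y, z, w].
In Python, from workcell import manip gives the robot as it stands.
- The arm moves only by the shell command python3 -m pendant 'ROWS' [OPENING] [FORCE]. ROWS is a JSON object of lists of equal length, an entry for each row: "offset": the shift along the tool's x, y, z scaled (see below), a list of three; "turn": the turn, a rotation vector about the tool's x, y, z scaled (see below), a list of three. A call has 1 to 12 rows; each row is the pose to reach, as a shift and turn from the pose measured when the call began, along the tool's axes at that moment; what a row does not reach only later rows make up. The controller multiplies each number of a shift by 200 mm and each number of a turn by 45 degrees. A row lasts 1/8 s, in which the tool goes at most 62.5 mm and 10.7 degrees, less where a joint would pass 70% of its speed; a pose out of reach is approached as far as the arm can. A call with a number of a shift or a turn outside -1 to 1 is refused whole. A call with a gripper value outside its range is refused whole. OPENING is the opening in per cent of the stroke, from 0 (shut) to 100 (fully open), set as the call begins (- or left out, the last holds). The fingers move at their own pace and stop on an object; FORCE is the grip in N (left out, the last holds). Time passes only in rows, so rows that repeat a pose let the fingers close. It gives the time, the measured TCP pose, the force and the opening at its end, in the units of the state.
- manip.get_obs(): the state, without advancing time (a new reading comes with each control period).
- manip.camera(name): name is "scene" or "top"; returns (picture, depth): 400x640x3 uint8, red, green, blue; 400x640 float32, m along the optical axis (not along the pixel's ray), 0 where there is no reading.
- manip.camera_model(name): a dict with "intrinsics" (3x3 intrinsics, pixels), "R" (3x3) and "t" (3): a world point X has camera coordinates R X + t. Camera axes: x right, y down, z forward; pixel columns grow to the right and rows downward; lengths in m; the calibration is good to about 2 mm. A picture is of the moment at which its call begins. camera_model takes no time and is no camera call.
- manip.hand_in(): hands the job in, once; it reports no verdict.
The state is a dict: "clock": time; "joint_pos": joint angles; "joint_velocities": joint speeds; "tau": joint torques, N m; "position": TCP position; "ee_rot": TCP orientation; "ft_force": force on the tool from outside, world axes, zero at the start; "torque": the same for the moment, N m; "grip_width": opening from 0.0 (shut) to 1.0 (fully open).
Only numpy, scipy, OpenCV 4.12 (cv2) and the standard library are available. Lean on these libraries where they do the work, as an engineer would, in place of code of your own. Each camera call takes 0.05 s, during which the arm holds its last target. There are 200 camera calls.

## Task

Pick up the rectangular specimen carrier by its cork block, lay it flat on the open apron of the light stage, then slide it along between the rails, until you feel it drop into the shallow recess. Leave it let go, lying flat and fully down in the recess; push gently, never forcing the sprung far edge of the recess back by 3 mm or more, never lower it from above straight between the rails, and leave the other things where they are.

Things in the scene. Friction and masses are not known exactly. Their poses are not given: they have to be found in the camera images.
- carrier: Rectangular specimen carrier: dark steel plate 70 (its x) x 80 (its y) x 5 mm thick with an upright cork block 24 (x) x 34 (y) x 36 mm tall centred on it (block top 41 mm above the underside). About 0.2 to 0.35 kg. Origin: centre of the plate's underside; z up. It starts lying on the rubber mat; a half turn makes no difference. It fits the stage with its 80 mm side along the rails.
- round_carrier: The other carrier on the mat, not wanted: round steel plate of 72 mm diameter, 5 mm thick, with the same cork block. Origin: centre of its underside. The two may lie in either place on the mat.
- mat: Black rubber mat 170 (x) x 270 (y) x 6 mm under both carriers, fixed. Origin: centre of its underside.
- stage: Light stage, fixed: grey slab 130 (its x) x 290 mm (its y) with a metal channel along its y axis, open at the +y end and travelled towards -y. Origin: centre of the underside, on the table; z up. Sliding floor 25 mm above the origin. Channel: apron, flared guides, straight rails, with a recess in the floor between the rails, then more floor (with a narrow gap) and an end stop at y = -135 mm.
- apron (a point): Middle of the stage's open apron, on the sliding floor: stage (0, 105, 25) mm. Apron free from y = +145 to +66 mm, axes as the stage. From y = +66 to +40 mm flared guides, 8 mm high, narrow from about 88 mm apart to the rails.
- rails (a point): Where the straight rails begin, midway between them on the sliding floor: stage (0, 40, 25) mm. Rails run along stage y to the end stop, 73 mm apart, 8 mm high above the floor.
- recess_range (a point): Middle of the stretch where the recess may be, NOT the recess: stage (0, -38.5, 20) mm, on its white bed. Recess: as wide as the channel, 83 mm long along y, bed 5 mm below the apron (floor plates bounding it are 0.3 mm below the apron). They are clamped so that its centre is anywhere within 30 mm either way along y; not measured. Seated, the carrier's underside is on the bed.
- far_edge (a joint): The floor plate that forms the far (-y) edge of the recess is sprung: it gives way towards -y when pushed, 5 N per mm, and springs back. 0 at rest, in m, positive when pushed back; stop at 12 mm. It tells nothing about where the recess is.
- pin_jar: Glass jar, 52 mm diameter, 75 mm high, standing on the table right of the stage. Origin: centre of its underside.
- vial: Small amber bottle, 28 mm diameter, 60 mm high, standing on the table. Origin: centre of its underside.
- petri: Closed petri dish, 94 mm diameter, 16 mm high, on the table. Origin: centre of its underside.
- forceps: Forceps lying on the table near the robot, 110 mm long, 7 mm high. Origin: middle, on the table side.
Mind the look-alikes: they are no part of the job. Leave any blue, orange or turquoise look-alike of the carrier alone.

How it is judged:
By the outcome, as a careful person would: the job done as asked, in the order asked, and still so for the second after the job is handed in, with the robot touching nothing.
It also fails if it takes over 69 s, if anything falls off the work surface, if the arm or the gripper's body presses on something with over 40 N, if the wrist force passes 120 N, or if a joint passes its speed limit or range.

## Working session

There is one attempt and no reset: what is moved stays moved. The work goes in short steps, Python scripts to look and compute and a shell command to move; the robot and the scene stay as the last step left them, time stands still between calls to the robot, and variables do not carry over. Pictures are saved under pics/ and viewed, about 8 in all and at most 12, crops included, and the job is handed in when it is done.

```bash
mkdir -p pics
python3 - <<'E'
from workcell import manip
import cv2,numpy as np
for n in("scene","top"):
    p,d=manip.camera(n); cv2.imwrite(f"pics/{n}0.png",p[:,:,::-1]); np.save(n+"d.npy",d); m=manip.camera_model(n);print(n,m)
print(manip.get_obs(),manip.pinch_z)
E
```

```text
scene {'intrinsics': array([[395.27953692,   0.        , 319.28216294],
       [  0.        , 395.27953692, 200.25916966],
       [  0.        ,   0.        ,   1.        ]]), 'R': array([[-0.44884379,  0.8935879 ,  0.00631827],
       [ 0.72971794,  0.37059575, -0.57460466],
       [-0.5158013 , -0.25329718, -0.81840672]]), 't': array([ 0.18042808, -0.36190202,  1.42012797])}
top {'intrinsics': array([[380.80615993,   0.        , 323.46236668],
       [  0.        , 380.80615993, 197.05808796],
       [  0.        ,   0.        ,   1.        ]]), 'R': array([[-0.01634653, -0.99952346, -0.02618483],
       [-0.9809926 ,  0.0210968 , -0.19289489],
       [ 0.19335538,  0.02253396, -0.98086998]]), 't': array([0.07985037, 0.51237854, 1.08841241])}
{'clock': 0.1, 'joint_pos': array([-1.33365428,  0.33279247, -0.06470786,  1.46085156,  0.02160874,
        1.34990058, -0.08851189]), 'joint_velocities': array([-3.34147645e-04, -1.06968975e-03, -9.37164401e-05, -2.65611923e-03,
       -5.45040773e-04,  1.24959917e-03, -1.34784050e-03]), 'tau': array([ 1.93139720e-03, -6.26746416e+01,  4.94485872e-02, -3.92427957e+01,
        1.64197432e-02,  6.89645967e-03, -6.01784222e-05]), 'position': array([0.16043504, 0.60371257, 0.23060839]), 'ee_rot': array([ 0.56082678,  0.43070269, -0.43137877, -0.56025072]), 'ft_force': array([-0.63406208, -0.29189628, -0.47224849]), 'torque': array([-0.02694303, -0.03957104, -0.00949228]), 'grip_width': 1.0003618378963404} 0.0187
```

View pics/top0.png

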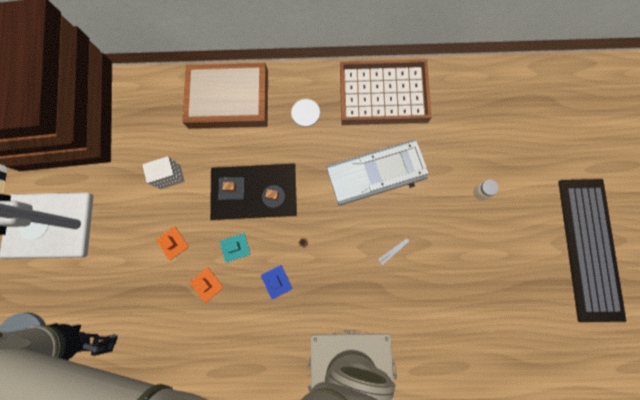

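View pics/scene0.png

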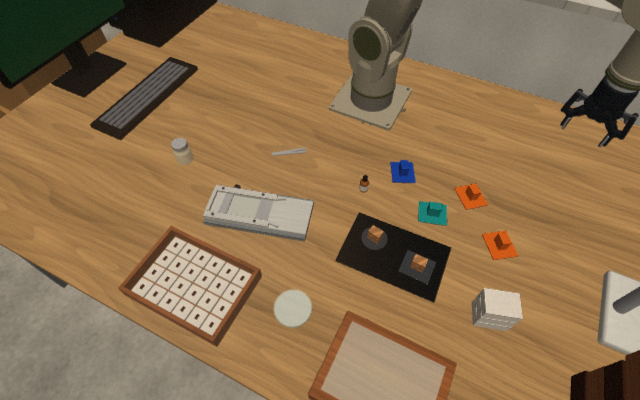

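Top view: rectangular carrier at about (231,188), round one at (272,196), and the stage at (378,172) with its open white apron towards the left (+y). Next I'll enlarge both.

```bash
python3 - <<'E'
import cv2,numpy as np
a=cv2.imread("pics/top0.png")
c1=cv2.resize(a[135:215,205:305],None,fx=5.5,fy=5.5,interpolation=cv2.INTER_CUBIC)[:,:]
c2=cv2.resize(a[135:210,320:435],None,fx=6.5,fy=6.5,interpolation=cv2.INTER_CUBIC)
cv2.imwrite("pics/c2.png",c2)
b=cv2.imread("pics/scene0.png")
c3=cv2.resize(b[210:300,330:460],None,fx=6,fy=6,interpolation=cv2.INTER_CUBIC)
cv2.imwrite("pics/c1.png",cv2.resize(a[155:225,205:305],None,fx=7,fy=7,interpolation=cv2.INTER_CUBIC))
from workcell import manip
from scipy.spatial.transform import Rotation as R
print(R.from_quat(manip.get_obs()['ee_rot']).as_matrix().round(3))
E
cat > h.py <<'E'
import numpy as np
from workcell import manip
from scipy.spatial.transform import Rotation as R
def px2w(n,u,v,z):
    m=manip.camera_model(n);K=np.array(m["intrinsics"]);Rm=np.array(m["R"]);t=np.array(m["t"])
    c=-Rm.T@t;r=Rm.T@np.linalg.inv(K)@[u,v,1];return c+r*(z-c[2])/r[2]
def w2px(n,X):
    m=manip.camera_model(n);x=np.array(m["intrinsics"])@(np.array(m["R"])@X+np.array(m["t"]));return x[:2]/x[2]
E
```

```text
[[ 0.257 -0.    -0.966]
 [ 0.966 -0.001  0.257]
 [-0.001 -1.    -0.   ]]
```

View pics/c1.png

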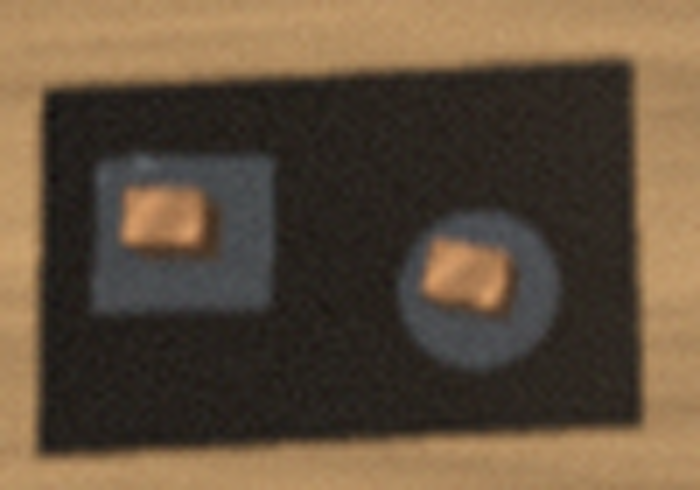

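View pics/c2.png

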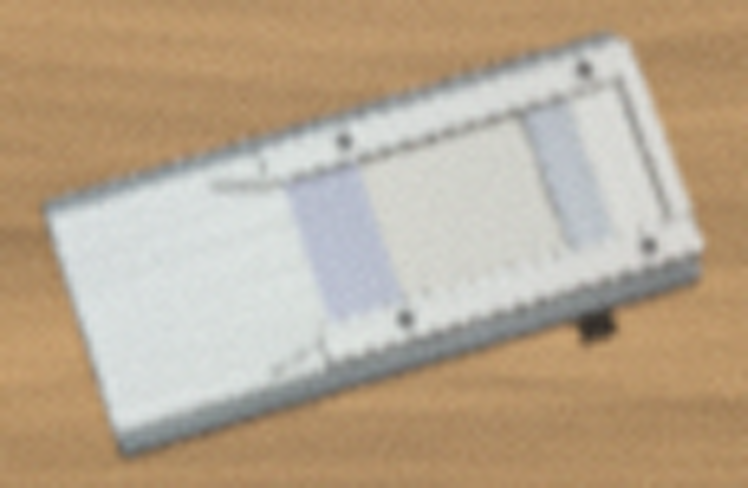

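Crop 1: plate corners (97,157), (273,157), (270,313), (93,313). Crop 2: stage left-end corners (48,206) and (122,432), right end about (628,38) and (700,247), cream bed between (358,165)/(400,305) and (525,115)/(572,245).

Run:
```python
from h import *
f1=lambda x,y,z:px2w("top",(x+.5)/7-.5+205,(y+.5)/7-.5+155,z)
f2=lambda x,y,z:px2w("top",(x+.5)/6.5-.5+320,(y+.5)/6.5-.5+135,z)
C=np.array([f1(*p,.011) for p in[(97,157),(273,157),(270,313),(93,313)]])
print(C.round(4),C.mean(0),np.linalg.norm(C-np.roll(C,-1,0),axis=1))
B=np.array([f1(*p,.047) for p in[(125,188),(205,188),(205,250),(122,246)]]);print("block",B.mean(0),np.linalg.norm(B-np.roll(B,-1,0),axis=1))
r=f1(480,290,.011);print("round",r)
S=np.array([f2(*p) for p in[(48,206,.025),(122,432,.025),(700,247,.033),(628,38,.033)]])
print(S.round(4),S.mean(0),np.linalg.norm(S-np.roll(S,-1,0),axis=1))
for i,j in((1,2),(0,3)): d=S[i]-S[j];print(np.degrees(np.arctan2(d[1],d[0])))
for i,j in((1,0),(2,3)): d=S[j]-S[i];print("x axis",np.degrees(np.arctan2(d[1],d[0])))
d=S[0]+S[1]-S[2]-S[3];y=d[:2]/np.linalg.norm(d[:2]);x=np.array([y[1],-y[0]]);o=S.mean(0)[:2]
for p in[(358,165,.0247),(400,305,.0247),(525,115,.0247),(572,245,.0247),(290,180,.025),(328,320,.025),(290,180,.033),(610,85,.033),(345,140,.033),(405,317,.033),(585,70,.033),(648,245,.033),(325,355,.033),(265,165,.033)]:
  q=f2(*p)[:2]-o;print(p,(q@x*1e3).round(1),(q@y*1e3).round(1))
print("axis y",y,np.degrees(np.arctan2(y[1],y[0])))
d=np.load("topd.npy");m=manip.camera_model("top")
for u,v in((345,180),(385,170),(230,180),(295,210),(228,186)):
  X=np.linalg.inv(m["intrinsics"])@[u,v,1]*d[v,u];print(u,v,np.array(m["R"]).T@(X-m["t"]))
```

```text
[[0.5933 0.4014 0.011 ]
 [0.5915 0.3216 0.011 ]
 [0.52   0.3212 0.011 ]
 [0.5217 0.4005 0.011 ]] [0.55659803 0.36121203 0.011     ] [0.07980226 0.071469   0.07932592 0.07161153]
block [0.55599545 0.35987643 0.047     ] [0.03507767 0.0276305  0.03636993 0.02584308]
round [0.52839425 0.22760799 0.011     ]
[[ 0.6163  0.0583  0.025 ]
 [ 0.5056  0.0255  0.025 ]
 [ 0.5868 -0.248   0.033 ]
 [ 0.6907 -0.2209  0.033 ]] [ 0.59980795 -0.09627228  0.029     ] [0.11544307 0.28543206 0.10738551 0.2889964 ]
106.53513416468422
104.92511678576928
x axis 16.479672880248735
x axis 14.633512892843813
(358, 165, 0.0247) 33.7 -3.4
(400, 305, 0.0247) -37.6 -0.9
(525, 115, 0.0247) 33.9 -87.5
(572, 245, 0.0247) -33.6 -87.8
(290, 180, 0.025) 36.0 29.9
(328, 320, 0.025) -34.6 33.9
(290, 180, 0.033) 34.0 31.3
(610, 85, 0.033) 34.0 -128.6
(345, 140, 0.033) 45.1 0.2
(405, 317, 0.033) -45.3 0.3
(585, 70, 0.033) 44.6 -119.7
(648, 245, 0.033) -45.6 -119.6
(325, 355, 0.033) -51.7 41.7
(265, 165, 0.033) 44.5 40.3
axis y [-0.27102259  0.96257299] 105.72512617411991
345 180 [0.57084815 0.00347659 0.02599702]
385 170 [ 0.60190004 -0.12189747  0.0181214 ]
230 180 [0.58225679 0.36386608 0.01279725]
295 210 [0.48356303 0.15995016 0.00683618]
228 186 [0.55408926 0.3587577  0.05123162]
```

```bash
python3 -m pendant '{"offset":[[-0.08,0.05,-0.25],[-0.15,0.1,-0.5],[-0.22,0.1,-0.75],[-0.3,0.1,-1],[-0.3,0.1,-1]],"turn":[[0,0,0],[0,0,0],[0,0,0],[0,0,0],[0,0,0]]}' 85 40
python3 -m pendant '{"offset":[[-0.08,0.05,-0.25],[-0.15,0.1,-0.5],[-0.22,0.1,-0.75],[-0.3,0.1,-1],[-0.3,0.1,-1]],"turn":[[0,-0.08,0],[0,-0.16,0],[0,-0.24,0],[0,-0.322,0],[0,-0.322,0]]}'
cat >> h.py <<'E'
def plan(T,yaw):  # target TCP, desired tool-x angle (deg) -> scaled offset & turn
    o=manip.get_obs();M=R.from_quat(o['ee_rot']).as_matrix();p=o['position']
    G=np.array([[np.cos(np.radians(yaw)),0,-np.sin(np.radians(yaw))],[np.sin(np.radians(yaw)),0,np.cos(np.radians(yaw))],[0,-1,0]])
    print("pos",p.round(4),"F",o['ft_force'].round(2),"w",o['grip_width'].round(3),"t",o['clock'])
    print("off",(M.T@(np.array(T)-p)/.2).round(3),"turn",(np.degrees(R.from_matrix(M.T@G).as_rotvec())/45).round(3))
E
python3 -c "
from h import *
plan([.5563,.3606,.11],89.6)"
```

```text
clock: 0.72
position: [0.3431, 0.4908, 0.2104]
ee_rot: [0.563, 0.429, -0.429, -0.561]
ft_force: [-1.0, 1.0, 0.1]
grip_width: 0.849
clock: 1.35
position: [0.5235, 0.3761, 0.1903]
ee_rot: [0.507, 0.494, -0.496, -0.503]
ft_force: [0.0, 0.2, 0.4]
grip_width: 0.852Traceback (most recent call last):
  File "<string>", line 3, in <module>
    plan([.5563,.3606,.11],89.6)
    ~~~~^^^^^^^^^^^^^^^^^^^^^^^^
  File "h.py", line 12, in plan
    print("pos",p.round(4),"F",o['ft_force'].round(2),"w",o['grip_width'].round(3),"t",o['clock'])
                                                          ^^^^^^^^^^^^^^^^^^^^^
AttributeError: 'float' object has no attribute 'round'
```

```bash
sed -i "s/o\['grip_width'\].round(3)/round(o['grip_width'],3)/" h.py; python3 -c "
from h import *
plan([.5563,.3606,.09],89.6)"
```

```text
pos [0.5235 0.3761 0.1903] F [0.02 0.25 0.4 ] w 0.852 t 1.35
off [-0.071  0.502 -0.165] turn [ 0.003 -0.018 -0.007]
```

```bash
python3 -m pendant '{"offset":[[-0.04,0.12,-0.08],[-0.071,0.3,-0.165],[-0.071,0.502,-0.165],[-0.071,0.502,-0.165],[-0.071,0.502,-0.165]],"turn":[[0,-0.018,0],[0.003,-0.018,-0.007],[0.003,-0.018,-0.007],[0.003,-0.018,-0.007],[0.003,-0.018,-0.007]]}'
python3 -c "
from h import *
import cv2
plan([.5563,.3606,.02],89.6)
a=manip.camera('top')[0][:,:,::-1];b=manip.camera('scene')[0][:,:,::-1]
a=cv2.resize(a[145:225,185:305],(780,520),interpolation=3);b=cv2.resize(b[190:310,340:480],(600,514),interpolation=3)
cv2.imwrite('pics/h.png',cv2.resize(np.vstack([a[:, :600],b]),(540,600)))"
```

```text
clock: 1.98
position: [0.5562, 0.362, 0.0917]
ee_rot: [-0.501, -0.499, 0.498, 0.502]
ft_force: [0.5, -0.1, 1.4]
grip_width: 0.851
pos [0.5562 0.362  0.0917] F [ 0.53 -0.06  1.35] w 0.851 t 1.975
off [-0.008  0.359 -0.   ] turn [0.001 0.002 0.002]
```

View pics/h.png

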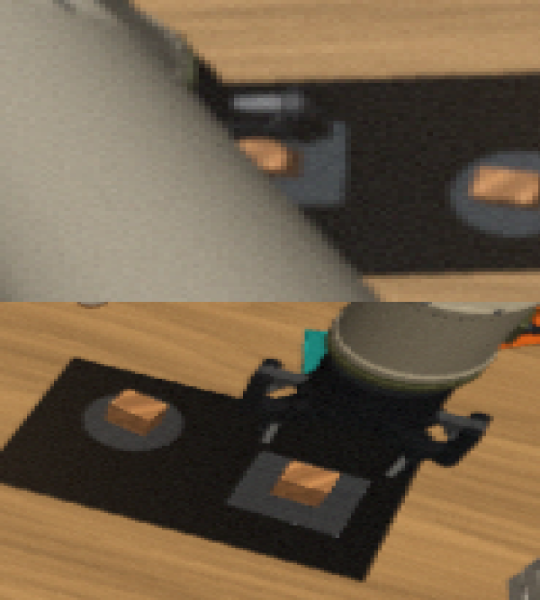

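The gripper straddles the rectangular carrier's block, which sits at (305,482) in the lower view with the fingers either side at (270,433) and (397,466). Descending.

```bash
python3 -m pendant '{"offset":[[-0.008,0.15,0],[-0.008,0.28,0],[-0.008,0.359,0],[-0.008,0.359,0],[-0.008,0.359,0]],"turn":[[0,0,0],[0,0,0],[0,0,0],[0,0,0],[0,0,0]]}'
python3 -m pendant '{"offset":[[0,0,0],[0,0,0],[0,0,0],[0,0,0],[0,0,0],[0,0,0],[0,0,0],[0,0,0]],"turn":[[0,0,0],[0,0,0],[0,0,0],[0,0,0],[0,0,0],[0,0,0],[0,0,0],[0,0,0]]}' 0 40
python3 -c "
from h import *
plan([.5563,.3606,.14],89.6)"
```

```text
clock: 2.7
position: [0.5578, 0.3611, 0.022]
ee_rot: [0.502, 0.5, -0.497, -0.501]
ft_force: [-0.2, -0.2, 0.4]
grip_width: 0.845
clock: 3.7
position: [0.5582, 0.3615, 0.0229]
ee_rot: [0.502, 0.501, -0.496, -0.501]
ft_force: [-1.6, 0.9, 6.0]
grip_width: 0.393
pos [0.5582 0.3615 0.0229] F [-1.58  0.94  5.96] w 0.393 t 3.7
off [-0.002 -0.585  0.007] turn [0.006 0.001 0.006]
```

```bash
python3 -m pendant '{"offset":[[0,-0.1,0],[0,-0.3,0],[0,-0.5,0],[0,-0.585,0],[0,-0.585,0]],"turn":[[0.006,0,0.006],[0.006,0,0.006],[0.006,0,0.006],[0.006,0,0.006],[0.006,0,0.006]]}'
python3 -m pendant '{"offset":[[-0.15,0,0],[-0.4,0,0],[-0.65,0,0],[-0.9,0,0],[-0.9,0,0]],"turn":[[0,-0.09,0],[0,-0.18,0],[0,-0.27,0],[0,-0.358,0],[0,-0.358,0]]}'
python3 -c "
from h import *
plan([.5711,.0057,.12],105.7)"
```

```text
clock: 4.32
position: [0.5578, 0.3611, 0.1401]
ee_rot: [0.502, 0.499, -0.498, -0.501]
ft_force: [-0.4, -0.5, -3.6]
grip_width: 0.389
clock: 4.95
position: [0.5565, 0.1753, 0.138]
ee_rot: [-0.429, -0.561, 0.564, 0.428]
ft_force: [-0.8, 1.2, -2.8]
grip_width: 0.388
pos [0.5565 0.1753 0.138 ] F [-0.83  1.18 -2.76] w 0.388 t 4.95
off [-0.837  0.092  0.155] turn [-0.003 -0.006 -0.003]
```

```bash
python3 -m pendant '{"offset":[[-0.15,0,0],[-0.4,0,0.05],[-0.65,0.05,0.1],[-0.837,0.092,0.155],[-0.837,0.092,0.155],[-0.837,0.092,0.155]],"turn":[[0,0,0],[0,0,0],[0,0,0],[-0.003,-0.006,-0.003],[-0.003,-0.006,-0.003],[-0.003,-0.006,-0.003]]}'
python3 -c "
from h import *
import cv2
plan([.5711,.0057,.045],105.7)
a=manip.camera('top')[0][:,:,::-1];b=manip.camera('scene')[0][:,:,::-1]
cv2.imwrite('pics/t1.png',a);cv2.imwrite('pics/s1.png',b)
a=cv2.resize(a[130:220,310:440],(780,540),interpolation=3)
cv2.imwrite('pics/h2.png',cv2.resize(b[150:260,190:350],(800,550),interpolation=3))"
```

```text
clock: 5.7
position: [0.5705, 0.0068, 0.1187]
ee_rot: [-0.426, -0.563, 0.564, 0.428]
ft_force: [0.4, 1.1, -3.5]
grip_width: 0.39
pos [0.5705 0.0068 0.1187] F [ 0.39  1.14 -3.48] w 0.39 t 5.7
off [-0.006  0.369 -0.002] turn [-0.003  0.001  0.001]
```

View pics/h2.png

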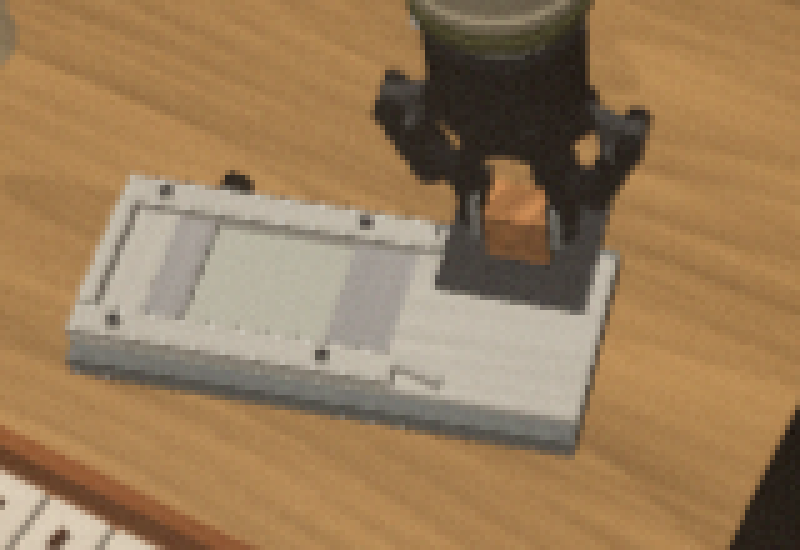

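The carrier hangs level over the apron. The four rail screws show at (165,190), (366,221), (321,354) and (112,318), so I'll cross-check the stage frame with this camera.

Run:
```python
from h import *
s=np.array([px2w("scene",(x+.5)/5-.5+190,(y+.5)/5-.5+150,.033)[:2] for x,y in[(366,221),(321,354),(165,190),(112,318)]])
a=np.array([px2w("top",(x+.5)/6.5-.5+320,(y+.5)/6.5-.5+135,.033)[:2] for x,y in[(405,317),(345,140),(648,245),(585,70)]])
for q in(s,a):
  d=q[0]+q[1]-q[2]-q[3];print(q.round(4).tolist(),q.mean(0).round(4),np.degrees(np.arctan2(d[1],d[0])))
p=[px2w("scene",(x+.5)/5-.5+190,(y+.5)/5-.5+150,.025)[:2] for x,y in[(618,258),(575,418)]];print(p)
```

```text
[[0.5509, -0.1071], [0.6393, -0.082], [0.5847, -0.2227], [0.6717, -0.1979]] [ 0.6116 -0.1524] 105.94255097574445
[[0.5561, -0.1083], [0.6432, -0.0838], [0.5883, -0.2238], [0.6752, -0.1995]] [ 0.6157 -0.1538] 105.5156382226281
[array([0.50343602, 0.03128841]), array([0.608084  , 0.05882283])]
```

```bash
python3 -m pendant '{"offset":[[-0.005,0.15,0.006],[-0.005,0.28,0.006],[-0.005,0.35,0.006],[-0.005,0.37,0.006],[-0.005,0.38,0.006],[-0.005,0.38,0.006]],"turn":[[0,0,0],[0,0,0],[0,0,0],[0,0,0],[0,0,0],[0,0,0]]}'
```

```text
clock: 6.55
position: [0.5704, 0.0062, 0.0441]
ee_rot: [0.426, 0.564, -0.564, -0.427]
ft_force: [-0.1, 0.9, -1.5]
grip_width: 0.39
```

```bash
python3 -m pendant '{"offset":[[0,0.006,0],[0,0.011,0],[0,0.011,0]],"turn":[[0,0,0],[0,0,0],[0,0,0]]}'
```

```text
clock: 6.92
position: [0.5706, 0.0062, 0.0421]
ee_rot: [0.426, 0.564, -0.564, -0.426]
ft_force: [0.4, 0.4, -2.3]
grip_width: 0.391
```

```bash
python3 -m pendant '{"offset":[[0,0.006,0],[0,0.012,0],[0,0.012,0],[0,0.012,0]],"turn":[[0,0,0],[0,0,0],[0,0,0],[0,0,0]]}'
```

```text
clock: 7.42
position: [0.5707, 0.0061, 0.0418]
ee_rot: [0.427, 0.564, -0.563, -0.427]
ft_force: [-12.6, -1.1, 21.7]
grip_width: 0.39
```

Firm contact at z=0.0418. Opening a little, so the fingers only cage the block.

```bash
python3 -m pendant '{"offset":[[0,-0.004,0],[0,-0.004,0],[0,-0.004,0],[0,-0.004,0],[0,-0.004,0]],"turn":[[0,0,0],[0,0,0],[0,0,0],[0,0,0],[0,0,0]]}' 47
python3 -c "
from h import *
import cv2
plan([.5711,.0057,.045],105.7)
a=manip.camera('top')[0][:,:,::-1];b=manip.camera('scene')[0][:,:,::-1]
cv2.imwrite('pics/t2.png',a);cv2.imwrite('pics/s2.png',b)
a=cv2.resize(a[135:205,320:435],(460,280),interpolation=3)
b=cv2.resize(b[170:245,195:325],(520,300),interpolation=3)
b=np.pad(b,((0,0),(0,0),(0,0)));a=np.pad(a,((0,0),(0,60),(0,0)))
cv2.imwrite('pics/h3.png',np.vstack([a,b]))"
```

```text
clock: 8.05
position: [0.5707, 0.0061, 0.0425]
ee_rot: [0.426, 0.564, -0.564, -0.427]
ft_force: [-0.3, 0.1, -0.0]
grip_width: 0.468
pos [0.5707 0.0061 0.0425] F [-0.33  0.13 -0.  ] w 0.468 t 8.05
off [-0.003 -0.013 -0.001] turn [0.001 0.002 0.001]
```

View pics/h3.png

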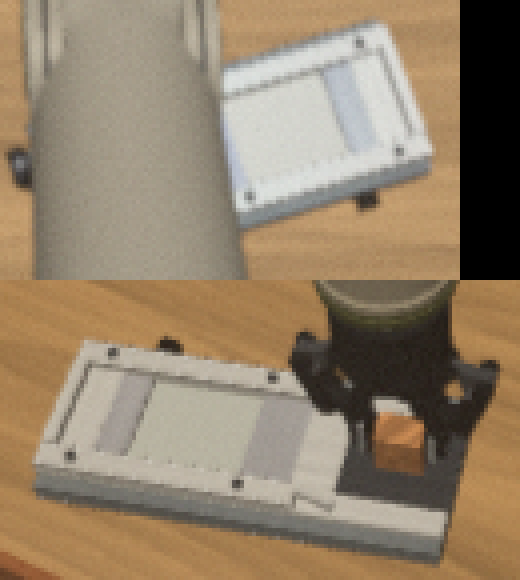

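The carrier lies on the apron with its near plate edge at (335,490)–(460,517) in the lower view; the screws are at (112,352), (272,378), (237,483) and (70,455). I'll use these to work out its lateral offset from the channel.

Run:
```python
from h import *
f=lambda x,y,z:px2w("scene",(x+.5)/4-.5+195,(y-280+.5)/4-.5+170,z)[:2]
s=np.array([f(x,y,.033) for x,y in[(272,378),(237,483),(112,352),(70,455)]])
a=np.radians(105.7);Y=np.array([np.cos(a),np.sin(a)]);X=np.array([Y[1],-Y[0]]);o=s.mean(0)+Y*.0598
for p in[(335,490,.03),(460,517,.03),(350,418,.03),(376,412,.066),(425,423,.066),(430,471,.03)]+[(374,458,.038),(423,473,.035)]+[(x,y,.033) for x,y in[(272,378),(237,483),(112,352),(70,455)]]:
  q=f(*p)-o;print(p,(q@X*1e3).round(1),(q@Y*1e3).round(1))
print(o,"TCP in stage",(manip.get_obs()['position'][:2]-o)@X,(manip.get_obs()['position'][:2]-o)@Y)
```

```text
(335, 490, 0.03) 35.8 67.1
(460, 517, 0.03) 40.3 155.6
(350, 418, 0.03) -24.4 62.6
(376, 412, 0.066) -9.1 87.3
(425, 423, 0.066) -6.8 122.1
(430, 471, 0.03) 8.1 127.7
(374, 458, 0.038) 10.1 88.9
(423, 473, 0.035) 13.7 124.2
(272, 378, 0.033) -45.4 -0.1
(237, 483, 0.033) 45.2 0.5
(112, 352, 0.033) -45.3 -120.2
(70, 455, 0.033) 45.6 -119.4
[ 0.59579408 -0.09460272] TCP in stage 0.0030756554881429797 0.10375051271423001
```

```bash
python3 -m pendant '{"offset":[[0,0.02,0],[-0.02,0.02,0.006],[-0.045,0.02,0.012],[-0.07,0.02,0.012],[-0.095,0.02,0.012],[-0.12,0.02,0.012],[-0.145,0.02,0.012],[-0.17,0.02,0.012],[-0.195,0.02,0.012],[-0.22,0.02,0.012],[-0.22,0.02,0.012]],"turn":[[0,0,0],[0,0,0],[0,0,0],[0,0,0],[0,0,0],[0,0,0],[0,0,0],[0,0,0],[0,0,0],[0,0,0],[0,0,0]]}'
cat >> h.py <<'E'
a_=np.radians(105.7);Y_=np.array([np.cos(a_),np.sin(a_)]);X_=np.array([Y_[1],-Y_[0]]);o_=np.array([.5975,-.0956])
def st():
    o=manip.get_obs();q=o['position'][:2]-o_;F=o['ft_force']
    print("stage xy mm",(q@X_*1e3).round(1),(q@Y_*1e3).round(1),"z",o['position'][2].round(4),"Fx,Fy,Fz",(F[:2]@X_).round(1),(F[:2]@Y_).round(1),F[2].round(1),"yaw",np.degrees(np.arctan2(*R.from_quat(o['ee_rot']).as_matrix()[[1,0],0])).round(2))
E
python3 -c "
from h import *
st()"
```

```text
clock: 9.52
position: [0.5805, -0.0376, 0.0385]
ee_rot: [0.427, 0.564, -0.563, -0.427]
ft_force: [-0.3, 0.5, -0.0]
grip_width: 0.466
stage xy mm -0.7 60.4 z 0.0385 Fx,Fy,Fz -0.2 0.6 -0.0 yaw 105.75
```

```bash
python3 -m pendant '{"offset":[[-0.02,0,0],[-0.045,0,0],[-0.07,0,0],[-0.095,0,0],[-0.12,0,0],[-0.145,0,0],[-0.17,0,0],[-0.195,0,0],[-0.22,0,0],[-0.24,0,0],[-0.24,0,0]],"turn":[[0,0,0],[0,0,0],[0,0,0],[0,0,0],[0,0,0],[0,0,0],[0,0,0],[0,0,0],[0,0,0],[0,0,0],[0,0,0]]}'
python3 -c "
from h import *
import cv2
st()
b=manip.camera('scene')[0][:,:,::-1];cv2.imwrite('pics/s3.png',b)
cv2.imwrite('pics/h4.png',cv2.resize(b[165:255,190:330],(784,504),interpolation=3))"
```

```text
clock: 10.9
position: [0.5936, -0.0846, 0.0385]
ee_rot: [0.427, 0.564, -0.563, -0.427]
ft_force: [-0.1, 0.3, 0.6]
grip_width: 0.471
stage xy mm -0.8 11.6 z 0.0385 Fx,Fy,Fz -0.0 0.3 0.6 yaw 105.7
```

View pics/h4.png

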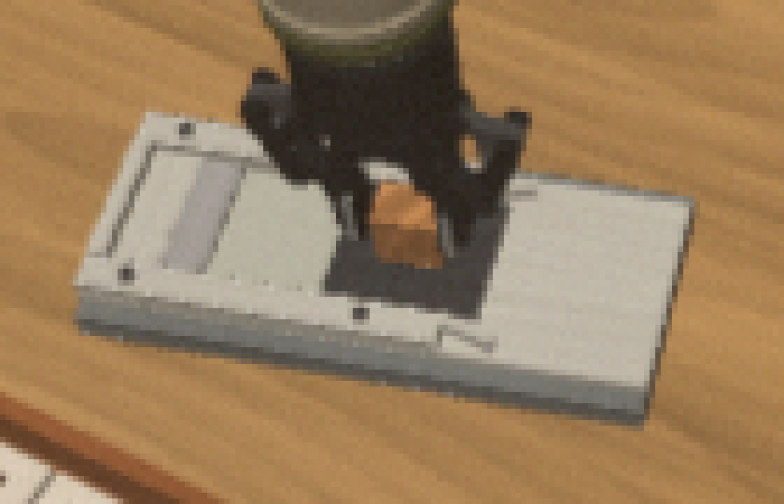

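The carrier is in the rails, flat and straight, with its leading edge near (335,265) over the start of the recess bed. Continuing slowly.

```bash
python3 -m pendant '{"offset":[[-0.015,0,0],[-0.03,0,0],[-0.045,0,0],[-0.06,0,0],[-0.075,0,0],[-0.09,0,0],[-0.105,0,0],[-0.12,0,0],[-0.12,0,0]],"turn":[[0,0,0],[0,0,0],[0,0,0],[0,0,0],[0,0,0],[0,0,0],[0,0,0],[0,0,0],[0,0,0]]}'
python3 -c "
from h import *
st()"
python3 -m pendant '{"offset":[[-0.015,0,0],[-0.03,0,0],[-0.045,0,0],[-0.06,0,0],[-0.075,0,0],[-0.09,0,0],[-0.10,0,0],[-0.10,0,0]],"turn":[[0,0,0],[0,0,0],[0,0,0],[0,0,0],[0,0,0],[0,0,0],[0,0,0],[0,0,0]]}'
python3 -c "
from h import *
st()"
```

```text
clock: 12.08
position: [0.6, -0.1082, 0.0384]
ee_rot: [0.427, 0.564, -0.563, -0.427]
ft_force: [-0.5, -0.5, 0.3]
grip_width: 0.47
stage xy mm -1.0 -12.8 z 0.0384 Fx,Fy,Fz -0.6 -0.3 0.3 yaw 105.68
clock: 13.08
position: [0.6054, -0.1277, 0.0385]
ee_rot: [0.428, 0.564, -0.563, -0.427]
ft_force: [-0.3, 0.9, -0.2]
grip_width: 0.469
stage xy mm -1.0 -33.1 z 0.0385 Fx,Fy,Fz -0.1 0.9 -0.2 yaw 105.67
```

```bash
cat >> h.py <<'E'
def blk():
    import cv2
    p,d=manip.camera("scene");m=manip.camera_model("scene");Rm=np.array(m["R"]);K=np.linalg.inv(m["intrinsics"])
    v,u=np.mgrid[:400,:640];P=(np.einsum('ij,jhw->ihw',K,np.stack([u,v,np.ones_like(u)]))*d).transpose(1,2,0)
    W=(P-np.array(m["t"]))@Rm; h=cv2.cvtColor(p,cv2.COLOR_RGB2HSV)
    q=W[...,:2]-o_;sx=q@X_;sy=q@Y_
    near=(abs(sx)<.03)&(abs(sy)<.14)&(d>0)
    M=near&(h[...,0]<20)&(h[...,1]>90)&(h[...,2]>60)&(W[...,2]>.03)
    z=W[...,2][M];top=z>np.percentile(z,70)
    D=(abs(sx)<.035)&(abs(sy)<.1)&(p.max(-1)<85)&(W[...,2]<.036)&(W[...,2]>.01)&(d>0)&(sx<0.2)
    print("block n",M.sum(),"top z",np.median(z[top]).round(4),"y",sy[M][top].mean().round(4),"x",sx[M][top].mean().round(4))
    if D.sum()>30:
        A=np.c_[sx[D],sy[D],np.ones(D.sum())];c=np.linalg.lstsq(A,W[...,2][D],rcond=None)[0];print("plate n",D.sum(),"z",np.median(W[...,2][D]).round(4),"slopes deg",np.degrees(c[:2]).round(1),"y range",np.percentile(sy[D],[1,99]).round(3))
E
python3 -c "
from h import *
blk()"
python3 -m pendant '{"offset":[[-0.01,0,0],[-0.02,0,0],[-0.03,0,0],[-0.04,0,0],[-0.04,0,0]],"turn":[[0,0,0],[0,0,0],[0,0,0],[0,0,0],[0,0,0]]}'
python3 -c "
from h import *
st();blk()"
```

```text
block n 274 top z 0.3426 y -0.0181 x 0.0024
plate n 259 z 0.0276 slopes deg [0.6 5. ] y range [-0.064  0.012]
clock: 13.75
position: [0.6077, -0.1357, 0.0386]
ee_rot: [0.428, 0.563, -0.563, -0.427]
ft_force: [-1.0, 0.2, -0.5]
grip_width: 0.47
stage xy mm -1.0 -41.4 z 0.0386 Fx,Fy,Fz -0.9 0.5 -0.5 yaw 105.65
block n 274 top z 0.3362 y -0.021 x -0.0001
plate n 262 z 0.0271 slopes deg [0.5 4. ] y range [-0.073  0.004]
```

The plate fit shows the nose tilted down 4°, with the tail still on the floor. Continuing in small steps.

```bash
python3 -m pendant '{"offset":[[-0.005,0,0],[-0.01,0,0],[-0.015,0,0],[-0.015,0,0]],"turn":[[0,0,0],[0,0,0],[0,0,0],[0,0,0]]}'
python3 -c "
from h import *
st();blk()"
python3 -m pendant '{"offset":[[-0.005,0,0],[-0.01,0,0],[-0.01,0,0]],"turn":[[0,0,0],[0,0,0],[0,0,0]]}'
python3 -c "
from h import *
st();blk()"
```

```text
clock: 14.3
position: [0.6086, -0.1387, 0.0386]
ee_rot: [0.428, 0.563, -0.563, -0.427]
ft_force: [-0.1, 0.2, -0.5]
grip_width: 0.469
stage xy mm -1.0 -44.5 z 0.0386 Fx,Fy,Fz -0.0 0.2 -0.5 yaw 105.65
block n 285 top z 0.3332 y -0.0258 x 0.0007
plate n 261 z 0.0269 slopes deg [0.7 4.6] y range [-0.075  0.001]
clock: 14.72
position: [0.6091, -0.1408, 0.0386]
ee_rot: [-0.428, -0.563, 0.563, 0.427]
ft_force: [-0.2, 1.0, -1.5]
grip_width: 0.472
stage xy mm -1.0 -46.6 z 0.0386 Fx,Fy,Fz 0.1 1.0 -1.5 yaw 105.64
block n 274 top z 0.3366 y -0.0312 x 0.0016
plate n 262 z 0.0271 slopes deg [0.5 3.7] y range [-0.077 -0.001]
```

```bash
python3 -m pendant '{"offset":[[-0.003,0,0],[-0.006,0,0],[-0.006,0,0]],"turn":[[0,0,0],[0,0,0],[0,0,0]]}'
python3 -c "
from h import *
st();blk()"
python3 -m pendant '{"offset":[[-0.003,0,0],[-0.006,0,0],[-0.006,0,0]],"turn":[[0,0,0],[0,0,0],[0,0,0]]}'
python3 -c "
from h import *
st();blk()"
```

```text
clock: 15.15
position: [0.6095, -0.142, 0.0387]
ee_rot: [-0.428, -0.563, 0.563, 0.427]
ft_force: [0.8, -0.2, -0.7]
grip_width: 0.47
stage xy mm -1.0 -47.9 z 0.0387 Fx,Fy,Fz 0.7 -0.4 -0.7 yaw 105.64
block n 273 top z 0.3125 y -0.0239 x -0.0001
plate n 259 z 0.0269 slopes deg [0.4 3.5] y range [-0.078 -0.003]
clock: 15.58
position: [0.6098, -0.1433, 0.0387]
ee_rot: [-0.428, -0.563, 0.563, 0.427]
ft_force: [0.3, 1.0, -1.4]
grip_width: 0.469
stage xy mm -1.1 -49.2 z 0.0387 Fx,Fy,Fz 0.6 0.9 -1.4 yaw 105.63
block n 267 top z 0.3455 y -0.0287 x 0.0001
plate n 269 z 0.024 slopes deg [1.1 0.6] y range [-0.084 -0.005]
```

Plate height fell about 3 mm and its tilt went to about 0.6°: it dropped, with negligible force. Opening, raising and checking.

```bash
python3 -m pendant '{"offset":[[0,0,0],[0,0,0],[0,0,0],[0,0,0],[0,-0.1,0],[0,-0.3,0],[0,-0.5,0],[0,-0.7,0],[0.1,-0.9,0.2],[0.2,-0.9,0.5],[0.2,-0.9,0.8],[0.2,-0.9,0.8]],"turn":[[0,0,0],[0,0,0],[0,0,0],[0,0,0],[0,0,0],[0,0,0],[0,0,0],[0,0,0],[0,0,0],[0,0,0],[0,0,0],[0,0,0]]}' 75
python3 -c "
from h import *
import cv2
st();blk()
a=manip.camera('top')[0][:,:,::-1];b=manip.camera('scene')[0][:,:,::-1];cv2.imwrite('pics/s4.png',b);cv2.imwrite('pics/t4.png',a)
a=cv2.resize(a[135:210,320:435],(460,300),interpolation=3)
b=cv2.resize(b[170:245,195:310],(460,300),interpolation=3)
cv2.imwrite('pics/h5.png',np.vstack([a,b]))"
```

```text
clock: 17.12
position: [0.4414, -0.1493, 0.22]
ee_rot: [0.429, 0.563, -0.562, -0.427]
ft_force: [0.4, 0.8, -0.0]
grip_width: 0.752
stage xy mm -164.8 -9.4 z 0.22 Fx,Fy,Fz 0.6 0.7 -0.0 yaw 105.42
block n 173 top z 0.0607 y -0.0428 x -0.0005
plate n 322 z 0.0241 slopes deg [0.4 0.6] y range [-0.084 -0.005]
```

View pics/h5.png

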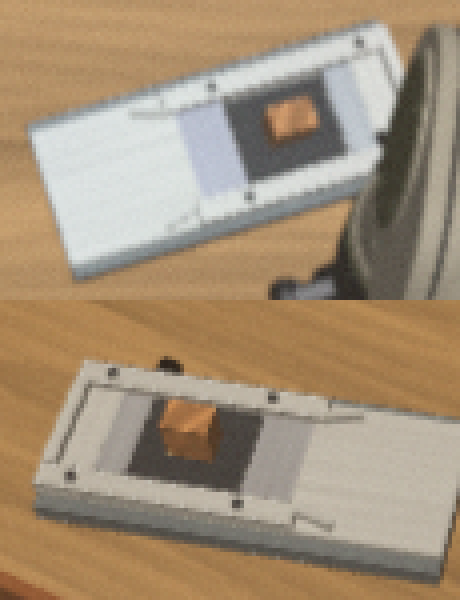

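The carrier lies in the recess between both lavender plates: plate at (288,125) above and (195,440) below, no gripper near. I'll compare its plate height and slope with the floor next to it as a reference for camera bias.

Run:
```python
from h import *
for n in("scene","top"):
  p,d=manip.camera(n);m=manip.camera_model(n);K=np.linalg.inv(m["intrinsics"])
  v,u=np.mgrid[:400,:640];P=(np.einsum('ij,jhw->ihw',K,np.stack([u,v,np.ones_like(u)]))*d).transpose(1,2,0)
  W=(P-np.array(m["t"]))@np.array(m["R"]);q=W[...,:2]-o_;sx=q@X_;sy=q@Y_;z=W[...,2]
  def reg(name,y0,y1,x0=-.028,x1=.028):
    M=(sx>x0)&(sx<x1)&(sy>y0)&(sy<y1)&(z<.04)&(z>.005)
    if M.sum()<10: return print(n,name,M.sum())
    c=np.linalg.lstsq(np.c_[sx[M],sy[M],np.ones(M.sum())],z[M],rcond=None)[0]
    print(n,name,M.sum(),np.median(z[M]).round(4),"sd",z[M].std().round(4),"slope",np.degrees(c[:2]).round(2))
  reg("apron",.06,.135);reg("near plate",.004,.03);reg("far",-.1,-.093)
  reg("carrier tail",-.022,-.009);reg("carrier nose",-.082,-.07);reg("carrier x+",-.08,-.01,.017,.03);reg("carrier x-",-.08,-.01,-.03,-.017)
```

```text
scene apron 445 0.0243 sd 0.0017 slope [ 0.15 -0.53]
scene near plate 152 0.0238 sd 0.0019 slope [ 0.32 -0.58]
scene far 38 0.0235 sd 0.0017 slope [-0.22  2.44]
scene carrier tail 76 0.0241 sd 0.0016 slope [ 0.52 -0.76]
scene carrier nose 62 0.024 sd 0.0019 slope [-1.13  6.39]
scene carrier x+ 92 0.0244 sd 0.0017 slope [ 4.06 -0.05]
scene carrier x- 34 0.0243 sd 0.0019 slope [0.09 0.41]
top apron 429 0.0245 sd 0.0022 slope [ 0.41 -0.12]
top near plate 147 0.0243 sd 0.0022 slope [-0.56  1.09]
top far 42 0.0248 sd 0.0018 slope [ 2.12 -9.78]
top carrier tail 70 0.0244 sd 0.002 slope [ 0.35 -1.95]
top carrier nose 63 0.0249 sd 0.0019 slope [-1.14  4.11]
top carrier x+ 83 0.0249 sd 0.0021 slope [-5.34  0.75]
top carrier x- 95 0.0248 sd 0.0022 slope [ 0.2  -0.14]
```

The plate top is flush with the floor plates at nose, tail and both sides, in both cameras, so it is fully seated.

```bash
python3 -c "
from workcell import manip
print(manip.hand_in())"
```

```text
the job is handed in; nothing more can be done
None
```

I gripped the rectangular carrier by its cork block and laid it flat on the apron. I then opened the fingers slightly so they only caged the block, and slid it between the rails until it dropped into the recess. After that I let go, moved the arm clear and handed the job in at about 17 s.

**Seating:** at the drop, the plate's tilt went from about 3.5° to 0.6°. In both cameras the plate top is level with the floor plates, within about 0.5 mm at nose, tail and both sides. The block top measured 60.7 mm against an expected 61 mm.

**Forces:** the readings taken during the slide were about 1 N, so nothing suggests the sprung edge was pushed back. I read force only at the end of each move, and did not measure the edge directly. The largest reading was about 22 N pressing down while laying the carrier on the apron.

**Disagreements:**
- The two cameras differed by about 4 mm on the stage position, and I used the mean.
- The block-top height readings taken while the gripper was over the block were wrong because they picked up the arm, so I ignored them.
- I did not measure the other objects again afterwards, but the arm stayed clear of them.

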